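Set the vanity rinse tap over its bowl

TASK

Get the rinse tap ready: swing the tap's spout round so that its outlet is over the middle of the white bowl, and only then open the valve, turning its round knob anticlockwise (seen from above) from the closed stop, most of a turn, until the knob's dark pointer line points at the coral mark on the dial. The valve must stay shut until the spout is over the bowl; leave the drum, bottle, comb and lens tray where they are.

Things in the scene. Friction and masses are not known exactly. Their poses are not given: they have to be found in the camera images.
- spout (a joint): angle of the tap's swinging spout about its vertical pillar, rad, growing anticlockwise seen from above; travel -0.7 to 2.0 with light friction, stays where left.
- spout_hinge (a point): point on the vertical axis of the tap's chrome pillar (28 mm thick, 165 mm high, 36 mm hub on top up to 195 mm), 180 mm above the counter
- spout_grip (a point): point on the centreline of the spout's level tube (chrome, round, 18 mm thick, centreline 180 mm above the counter, end bent straight down), 115 mm from the pillar axis; a good place to pinch from above across the tube or to push
- spout_outlet (a point): the spout's mouth, at the end of the down-turned part, 150 mm from the pillar axis and 135 mm above the counter
- bowl_rim (a point): centre of the mouth of the white ceramic rinse bowl (150 mm across, 60 mm high, fixed to the counter, a chrome drain in its middle); the outlet's circle passes over it
- valve_knob (a joint): opening angle of the valve, rad: 0 = closed against its stop, grows anticlockwise seen from above, end stop at 5.95. Starts closed (0) with the pointer at the long dark tick of the dial. Friction torque about 0.2 N m, stays where left
- valve_grip (a point): point on the knob's vertical axis at the height to grip, 78 mm above the counter. The grip is a round ribbed chrome cylinder 40 mm in diameter from 50 to 95 mm above the counter, on a flat round skirt 64 mm in diameter (top at 36 mm), over a fixed white dial 92 mm in diameter (top at 30 mm)
- valve_pointer (a point): outer end of the dark pointer line on the knob's skirt, 32 mm from the knob's axis, 36 mm above the counter; turns with the knob (another dark line on top of the knob points the same way)
- mark_tip (a point): inner tip of the coral mark (a bar 22 x 8 x 6 mm, fixed to the dial and pointing at the knob's axis), 32 mm from the knob's axis, 36 mm above the counter; when the pointer's end stands on this point, the valve is set. It lies 4.2 to 5.5 rad anticlockwise from closed
- drum: frosted acrylic cosmetic drum with white screw lid, 70 mm across, 60 mm high, loose; origin under its centre. Bystander
- bottle: clear glass bottle with cork, 44 mm across, 104 mm high, loose; origin under its centre. Bystander
- comb: white plastic comb lying flat, 160 mm long (its x), 36 mm wide, 5 mm thick, loose; origin at its middle. Bystander
- lens_tray: coral two-well lens tray, 60 x 100 x 16 mm (x, y, z), loose; origin under its centre. Bystander
Things that resemble listed ones, but are neither listed nor needed, are in the scene too. What is shaped like the part that bears bowl_rim but green is not meant. What is shaped like the part that bears spout but green is not meant.

How it is judged:
By the outcome, as a careful person would: the job done as asked, in the order asked, and still so for the second after the job is handed in, with the robot touching nothing.
It also fails if it takes over 64 s, if anything falls off the work surface, if the arm or the gripper's body presses on something with over 40 N, if the wrist force passes 120 N, or if a joint passes its speed limit or range.

ROBOT

A 6-joint arm with a two-finger parallel gripper is mounted at the origin on the work surface. World frame = base frame: x ahead of the robot, y to its left, z up, the work surface at z = 0. Lengths are in m, angles in rad, forces in N, time in s.
With the tool pointing down it reaches from about 0.35 to 0.775 m from the base axis. Payload 5.5 kg.
Tool frame: the origin (TCP) lies midway between the tips of the shut fingers; the grasp point (between the pads) lies 19 mm behind it; z points along the fingers, x is the direction in which the jaws open and shut, and the axes are right-handed (so a half turn about z gives the same grasp; the last joint's range is limited). The gripper opens to 85 mm and grips with 20 to 120 N. Pads are 22 mm wide; open, the fingers measure 114 mm over their backs; the gripper's body (76 mm by 85 mm) begins 54 mm behind the grasp point. The pads swing forward as they close: fully open they stand 13 mm farther back than shut.
Start: joints at [-1.311, 0.313, 0.046, 1.304, 0, 1.431], TCP at [0.224, -0.53, 0.231] pointing down, gripper open.
Joint ranges: [-2.76, 2.76], [-0.86, 1.69], [-1.03, 1.26], [-2.2, 2.34], [-1.47, 1.5], [-3.14, 3.14]. Speed limits (rad/s): [2.57, 2.57, 3.14, 3.14, 3.14, 3.14].

INTERFACE

Orientations are given as a unit quaternion [w, x, y, z].
In Python, from workcell import env gives the robot as it stands.
- The arm moves only by the tool servo_tool, never from a script. Its argument "targets" is a list of rows, each an object with "xyz": the shift along the tool's x, y, z in m, a list of three; "twist": the turn, a rotation vector about the tool's x, y, z in rad, a list of three; "jaw": the opening, from 0 (shut) to 1 (fully open). A call has 1 to 12 rows; each row is the pose to reach, as a shift and turn from the pose commanded when the call began, along the tool's axes at that moment; what a row does not reach only later rows make up. A row lasts 1/12 s, in which the tool goes at most 41.7 mm and 7.16 degrees, less where a joint would pass 70% of its speed; a pose out of reach is approached as far as the arm can. A call with a gripper value outside its range is refused whole. The fingers move at their own pace and stop on an object; "squeeze" is the grip in N (left out, the last holds). Time passes only in rows, so rows that repeat a pose let the fingers close. It gives the time, the measured TCP pose, the force and the opening at its end, in the units of the state.
- env.get_state(): the state, without advancing time (a new reading comes with each control period).
- env.read_camera(name): name is "side" or "top" or "wrist"; returns a dict with "color" (400x640x3 uint8, red, green, blue), "depth" (400x640 float32, m along the optical axis (not along the pixel's ray), 0 where there is no reading), "fx", "fy", "cx", "cy" (pixels), "eye" and "attitude" of the camera in the world. Camera axes: x right, y down, z forward; pixel columns grow to the right and rows downward; lengths in m; the calibration is good to about 2 mm. A picture is of the moment at which its call begins.
- env.hand_in(): hands the job in, once; it reports no verdict.
The state is a dict: "clock": time; "joint_pos": joint angles; "qvel": joint speeds; "tau": joint torques, N m; "tcp_pos": TCP position; "orientation": TCP orientation; "wrist_force": force on the tool from outside, world axes, zero at the start; "ft_torque": the same for the moment, N m; "finger_gap": finger opening in m.
Only numpy, scipy, OpenCV 4.12 (cv2) and the standard library are available. Lean on these libraries where they do the work, as an engineer would, in place of code of your own. Each camera call takes 0.05 s, during which the arm holds its last target. There are 200 camera calls.

## Working session

There is one attempt and no reset: what is moved stays moved. The work goes in short steps, Python scripts to look and compute and a tool call to move; the robot and the scene stay as the last step left them, time stands still between calls to the robot, and variables do not carry over. Pictures are saved under pics/ and viewed, about 8 in all and at most 12, crops included, and the job is handed in when it is done.

Besides the shell and the picture viewer there is one more tool, called in YAML: its name, and indented under it one key for each argument. servo_tool: Moves the arm, as the interface text tells. Its arguments: {"type":"object","properties":{"targets":{"type":"array","items":{"type":"object","properties":{"xyz":{"type":"array","items":{"type":"number"}},"twist":{"type":"array","items":{"type":"number"}},"jaw":{"type":"number"}}}},"squeeze":{"type":"number"}},"required":["targets"]}

```bash
mkdir -p pics
cat > h.py <<'E'
import numpy as np,cv2
from workcell import env
from scipy.spatial.transform import Rotation as R
def cam(n,save=None):
    c=env.read_camera(n)
    if save: cv2.imwrite(f'pics/{save}.png',c['color'][:,:,::-1])
    return c
def rot(q): return R.from_quat([q[1],q[2],q[3],q[0]]).as_matrix()
def ray(c,u,v):
    a=np.array(c['attitude']); M=a if a.shape==(3,3) else rot(a)
    return M@np.array([(u-c['cx'])/c['fx'],(v-c['cy'])/c['fy'],1])
def plane(c,u,v,z):
    d=ray(c,u,v); e=np.array(c['eye']); return e+d*(z-e[2])/d[2]
def dep(c,u,v): return np.array(c['eye'])+ray(c,u,v)*c['depth'][int(v),int(u)]
E
python3 - <<'E'
from h import *
for n in('top','side'):
    c=cam(n,n+'0'); np.savez(n+'0.npz',**c); print(n,c['eye'],c['attitude'],c['fx'],c['cx'],c['cy'])
print(env.get_state())
E
```

```text
top [ 0.43663864 -0.00131373  1.13911537] [-0.03734659  0.7069697  -0.70497082  0.04260549] 424.4406073241198 320.77884051445875 206.449857239888
side [ 0.4849728  -0.75664583  0.68999847] [-0.45108961  0.8917844  -0.03017742  0.01811287] 393.0122516922144 313.5981628317698 203.28477776347825
{'clock': 0.1, 'joint_pos': array([-1.31060372e+00,  3.13915932e-01,  4.50872095e-02,  1.30356664e+00,
       -2.57834020e-05,  1.43122944e+00]), 'qvel': array([ 0.00184637,  0.00076751,  0.00307455, -0.00027315, -0.00118935,
        0.00073668]), 'tau': array([ 2.34693834e-03, -4.81726635e+01,  2.99244171e+01,  1.27464309e-02,
       -7.47637591e-05,  1.73295490e-05]), 'tcp_pos': array([ 0.22367424, -0.52922983,  0.23050115]), 'orientation': array([-5.20591338e-04,  8.33425443e-01, -5.52631334e-01, -6.06943598e-04]), 'wrist_force': array([ 0.25526262, -0.65228859,  0.08185086]), 'ft_torque': array([ 0.01912976,  0.01819561, -0.00807752]), 'finger_gap': 0.08535307607524165}
```

View pics/top0.png

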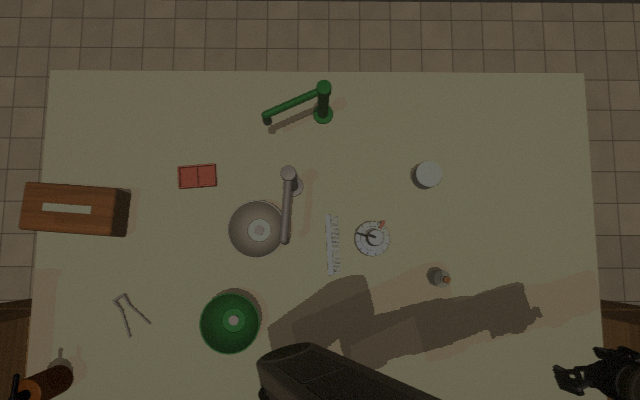

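View pics/side0.png

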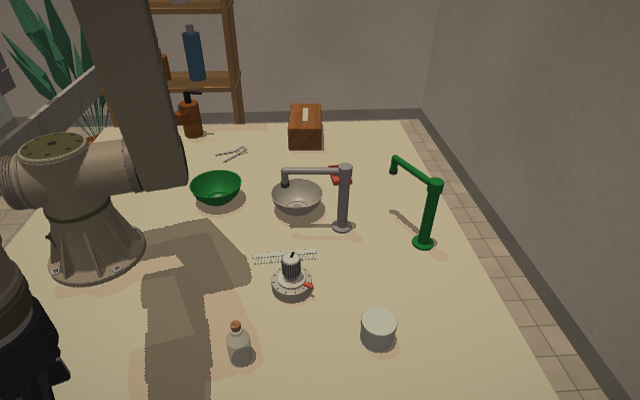

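Top view: the chrome tap has its hub at (289,173) and spout end at (286,240), the white bowl is at (257,229), and the knob and dial are at (373,237). The lookalikes are the green tap (324,88) and green bowl (230,322), so I choose the chrome tap and white bowl. Next is one close crop to check the choice.

Run:
```python
from h import *
c=dict(np.load('top0.npz')); s=dict(np.load('side0.npz'))
def up(im,x0,y0,w,h,k): return cv2.resize(np.clip(im[y0:y0+h,x0:x0+w,::-1].astype(float)*1.5,0,255).astype('uint8'),None,fx=k,fy=k,interpolation=cv2.INTER_CUBIC)
a=up(c['color'],220,155,100,110,4);b=up(c['color'],348,212,50,55,8);cv2.imwrite('pics/crop1.png',np.hstack([a,b]))
# bowl: depth & colour
for n,u,v,z in[('hub',288.5,173,.195),('outletTop',286,240,.18),('bowl',257,229,.06),('knobtop',376,237,.095),('dial',372.5,238.5,.03),('comb',333,245,.005),('bottle',441,278,.1)]:
    print(n,plane(c,u,v,z).round(4),dep(c,u,v).round(4))
```

```text
hub [0.6197 0.0648 0.195 ] [0.6195 0.0648 0.196 ]
outletTop [0.4693 0.0698 0.18  ] [0.4692 0.0696 0.1836]
bowl [0.5011 0.1527 0.06  ] [0.5039 0.1594 0.0134]
knobtop [ 0.4801 -0.1449  0.095 ] [ 0.4801 -0.1446  0.097 ]
dial [ 0.4789 -0.1446  0.03  ] [ 0.4764 -0.1361  0.0963]
comb [ 0.4623 -0.0424  0.005 ] [ 0.4623 -0.0424  0.0042]
bottle [ 0.3812 -0.3006  0.1   ] [ 0.3809 -0.3024  0.0939]
```

View pics/crop1.png

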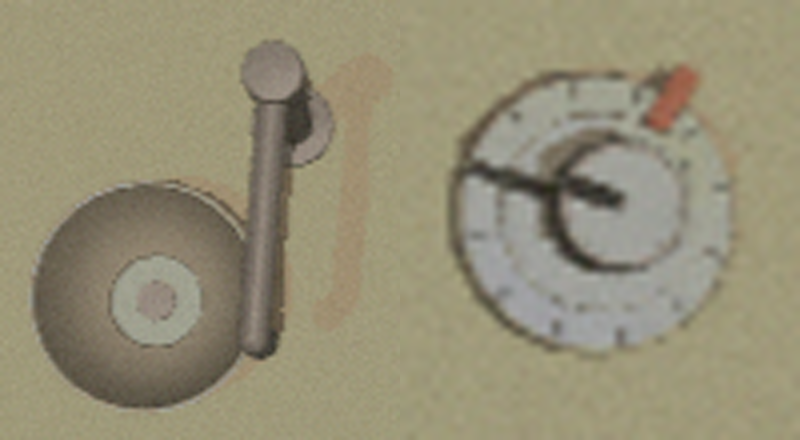

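The crop confirms the chrome spout, the white bowl, and the knob with its pointer to the left and the coral mark at upper right. Now the precise numbers.

```bash
cat > meas.py <<'E'
from h import *
def coral(c,box):
    x0,y0,x1,y1=box; hsv=cv2.cvtColor(c['color'],cv2.COLOR_RGB2HSV)
    m=((hsv[...,0]<12)&(hsv[...,1]>110)&(hsv[...,2]>70)); k=np.zeros_like(m);k[y0:y1,x0:x1]=1
    v,u=np.where(m&k); return u,v
E
python3 - <<'E'
from meas import *
c=dict(np.load('top0.npz')); s=dict(np.load('side0.npz'))
P=lambda c,u,v,z:plane(c,u,v,z)[:2]
# rim from depth: points with height .05-.065 near bowl
def cloud(c):
    v,u=np.mgrid[0:400,0:640]; a=np.array(c['attitude']);M=rot(a)
    d=np.stack([(u-c['cx'])/c['fx'],(v-c['cy'])/c['fy'],np.ones(u.shape)],-1)@M.T
    return np.array(c['eye'])+d*c['depth'][...,None]
X=cloud(c).reshape(-1,3)
def circ(p):
    A=np.c_[2*p,np.ones(len(p))];q=np.linalg.lstsq(A,(p**2).sum(1),rcond=None)[0];return q[:2].round(4),np.sqrt(q[2]+q[:2]@q[:2]).round(4),len(p)
def sel(cx,cy,r,z0,z1): return X[(np.hypot(X[:,0]-cx,X[:,1]-cy)<r)&(X[:,2]>z0)&(X[:,2]<z1)]
print('rim',circ(sel(.502,.154,.085,.05,.066)[:,:2]))
h=sel(.62,.065,.03,.191,.2);print('hub',h.mean(0),np.ptp(h,0))
t=sel(.54,.067,.09,.183,.1915);t=t[t[:,0]<.59];print('tube',circ(t[:,:2])[2],t.mean(0));
d=t.mean(0)[:2]-h.mean(0)[:2];print('tube angle',np.degrees(np.arctan2(d[1],d[0])))
q,_=np.polyfit(t[:,0],t[:,1],1),0;print('slope angle',180+np.degrees(np.arctan(q[0])))
k=sel(.48,-.145,.03,.09,.1);print('knob',k.mean(0),np.ptp(k,0))
dl=sel(.48,-.145,.06,.024,.033);print('dial n',len(dl),(dl.max(0)+dl.min(0))/2,np.ptp(dl,0))
for cc,box,n in((c,(375,215,390,235),'top'),(s,(298,275,320,295),'side')):
    u,v=coral(cc,box);print(n,len(u),u.mean(),v.mean(),P(cc,u.mean(),v.mean(),.035))
ax=k.mean(0)[:2]
g=cv2.cvtColor(c['color'],cv2.COLOR_RGB2GRAY)
# dark line on knob top
v,u=np.where(g[228:248,364:388]<60);print(np.c_[u+364,v+228][:40].tolist())
print(g[230:240,354:384])
E
```

```text
rim (array([0.502 , 0.1558]), np.float64(0.0705), 464)
hub [0.61992361 0.06654578 0.19592353] [0.04524371 0.03404052 0.00839537]
tube 391 [0.52630164 0.07298222 0.18809727]
tube angle 176.06714794567728
slope angle 175.78195699281952
knob [ 0.47952799 -0.14270658  0.09619752] [0.03938406 0.03944185 0.00923325]
dial n 404 [ 0.48060713 -0.14347815  0.02862627] [0.08903287 0.08943545 0.00872178]
top 23 381.60869565217394 223.7391304347826 [ 0.51721799 -0.16820121]
side 40 308.0 285.025 [ 0.51731389 -0.16931857]
[[374, 229], [375, 229], [370, 230], [371, 230], [369, 231], [370, 231], [368, 232], [369, 232], [367, 233], [368, 233], [364, 234], [365, 234], [367, 234], [368, 234], [369, 234], [370, 234], [364, 235], [365, 235], [366, 235], [367, 235], [368, 235], [369, 235], [370, 235], [371, 235], [372, 235], [373, 235], [365, 236], [366, 236], [367, 236], [370, 236], [371, 236], [372, 236], [373, 236], [374, 236], [375, 236], [366, 237], [367, 237], [372, 237], [373, 237], [374, 237]]
[[102  79  60  83 102 108 106 105 106  93 101 106  85  74  74  73  55  53
   61  84 100  99  88  93  88  
[... 445 characters left out ...]
 62  50  48  40  47  61
   96 103 103 108 108 108 106 106 107 109  98  94]
 [ 68  77  99 107 106 109  72  56  48  42  36  28  29  31  47  39  37  42
   38  41  79 100 108 108 106 107 106 106 104  88]
 [ 68  84 101 107 108 105  85  98 108  94  68  43  38  37  73  64  43  40
   40  38  42  51  94 107 106 106 107 106 105  87]
 [ 65  84 103 107 109 107  79  97 105 108 106  79  44  37  86 104 112  81
   55  51  39  62  97 105 107 108 105 105 102  91]
 [ 67  82 105 109 108 108  91 102 108 107 109  81  48  40  85 101 108 106
  104 105  94  88 104 107 105 105 105 107  97  84]
 [ 66  84 105 108 107 107  83 100 108 107 109  77  46  35  66  97 106 106
  105 106 104 106 107 106 106 105 105 102 102  89]]
```

servo_tool:
  targets:
    - {"xyz": [-0.223,-0.247,-0.02],"twist": [0,0,-1.335],"jaw": 0.6}
    - {"xyz": [-0.223,-0.247,-0.02],"twist": [0,0,-1.335],"jaw": 0.6}
    - {"xyz": [-0.223,-0.247,-0.02],"twist": [0,0,-1.335],"jaw": 0.6}
    - {"xyz": [-0.223,-0.247,-0.02],"twist": [0,0,-1.335],"jaw": 0.6}
    - {"xyz": [-0.223,-0.247,-0.02],"twist": [0,0,-1.335],"jaw": 0.6}
    - {"xyz": [-0.223,-0.247,-0.02],"twist": [0,0,-1.335],"jaw": 0.6}
    - {"xyz": [-0.223,-0.247,-0.02],"twist": [0,0,-1.335],"jaw": 0.6}
    - {"xyz": [-0.223,-0.247,-0.02],"twist": [0,0,-1.335],"jaw": 0.6}
    - {"xyz": [-0.223,-0.247,-0.02],"twist": [0,0,-1.335],"jaw": 0.6}
    - {"xyz": [-0.223,-0.247,-0.02],"twist": [0,0,-1.335],"jaw": 0.6}
    - {"xyz": [-0.223,-0.247,-0.02],"twist": [0,0,-1.335],"jaw": 0.6}
    - {"xyz": [-0.223,-0.247,-0.02],"twist": [0,0,-1.335],"jaw": 0.6}

```text
clock: 1.1
tcp_pos: [0.3646, -0.2274, 0.2511]
orientation: [-0.0, 0.996, 0.084, -0.0]
wrist_force: [0.1, 0.1, 0.1]
finger_gap: 0.0515
```

```bash
cat >> h.py <<'E'
def go(x,y,z,ang):
    s=env.get_state(); M=rot(s['orientation']); cur=np.degrees(np.arctan2(M[1,0],M[0,0]))
    d=M.T@(np.array([x,y,z])-s['tcp_pos']); t=-np.radians((ang-cur+180)%360-180)
    print('t',round(s['clock'],2),'tcp',s['tcp_pos'].round(4),'ang',cur.round(2),'q6',s['joint_pos'][5].round(3),'zdir',M[:,2].round(3),'gap',round(s['finger_gap'],4),'F',s['wrist_force'].round(1),'\n xyz',d.round(4),'twist z',t.round(4))
E
python3 - <<'E'
from h import *
go(.5053,.0735,.25,85.8)
c=dict(np.load('top0.npz'))
ax=np.array([.480,-.143])
for u,v,z in((356,233,.036),(357.5,233.3,.036),(360,233.8,.036),(364,235,.036),(370,235.2,.095),(374,236.6,.095)):
    p=plane(c,u,v,z)[:2]-ax;print(p.round(4),np.degrees(np.arctan2(p[1],p[0])).round(1))
E
```

```text
t 1.1 tcp [ 0.3646 -0.2274  0.2511] ang 9.59 q6 0.658 zdir [-0.  0. -1.] gap 0.0515 F [0.1 0.1 0.1] 
 xyz [ 0.1889 -0.2733  0.0011] twist z -1.33
[0.0128 0.0419] 73.0
[0.0121 0.038 ] 72.4
[0.0108 0.0315] 71.1
[0.0077 0.0212] 70.0
[0.0045 0.0128] 70.6
[0.0011 0.003 ] 69.9
```

servo_tool:
  targets:
    - {"xyz": [0.189,-0.273,0.0],"twist": [0,0,-1.33],"jaw": 0.6}
    - {"xyz": [0.189,-0.273,0.0],"twist": [0,0,-1.33],"jaw": 0.6}
    - {"xyz": [0.189,-0.273,0.0],"twist": [0,0,-1.33],"jaw": 0.6}
    - {"xyz": [0.189,-0.273,0.0],"twist": [0,0,-1.33],"jaw": 0.6}
    - {"xyz": [0.189,-0.273,0.0],"twist": [0,0,-1.33],"jaw": 0.6}
    - {"xyz": [0.189,-0.273,0.0],"twist": [0,0,-1.33],"jaw": 0.6}
    - {"xyz": [0.189,-0.273,0.0],"twist": [0,0,-1.33],"jaw": 0.6}
    - {"xyz": [0.189,-0.273,0.0],"twist": [0,0,-1.33],"jaw": 0.6}
    - {"xyz": [0.189,-0.273,0.0],"twist": [0,0,-1.33],"jaw": 0.6}
    - {"xyz": [0.189,-0.273,0.0],"twist": [0,0,-1.33],"jaw": 0.6}
    - {"xyz": [0.189,-0.273,0.0],"twist": [0,0,-1.33],"jaw": 0.6}
    - {"xyz": [0.189,-0.273,0.0],"twist": [0,0,-1.33],"jaw": 0.6}

```text
clock: 2.1
tcp_pos: [0.5063, 0.0723, 0.2507]
orientation: [-0.0, 0.734, 0.679, -0.0]
wrist_force: [-0.3, -0.6, 0.8]
finger_gap: 0.0512
```

Run:
```python
from h import *
go(.5053,.0735,.158,85.8)
cam('wrist','w1')
```

```text
t 2.1 tcp [0.5063 0.0723 0.2507] ang 85.6 q6 0.062 zdir [-0.001 -0.    -1.   ] gap 0.0512 F [-0.3 -0.6  0.8] 
 xyz [ 0.0012 -0.001   0.0927] twist z -0.0035
```

View pics/w1.png

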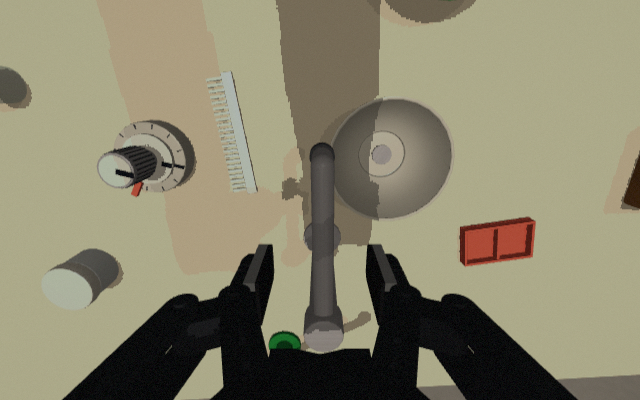

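The wrist view shows the tube (x≈323) centred between the fingers (270 and 368). I lower and pinch.

servo_tool:
  targets:
    - {"xyz": [0.001,0,0.03],"twist": [0,0,0],"jaw": 0.6}
    - {"xyz": [0.001,0,0.06],"twist": [0,0,0],"jaw": 0.6}
    - {"xyz": [0.001,0,0.08],"twist": [0,0,0],"jaw": 0.6}
    - {"xyz": [0.001,0,0.092],"twist": [0,0,0],"jaw": 0.6}
    - {"xyz": [0.001,0,0.092],"twist": [0,0,0],"jaw": 0.3}
    - {"xyz": [0.001,0,0.092],"twist": [0,0,0],"jaw": 0}
    - {"xyz": [0.001,0,0.092],"twist": [0,0,0],"jaw": 0}
    - {"xyz": [0.001,0,0.092],"twist": [0,0,0],"jaw": 0}
    - {"xyz": [0.001,0,0.092],"twist": [0,0,0],"jaw": 0}
    - {"xyz": [0.001,0,0.092],"twist": [0,0,0],"jaw": 0}
  squeeze: 30

```text
clock: 2.98
tcp_pos: [0.5068, 0.073, 0.1601]
orientation: [0.0, 0.734, 0.679, 0.0]
wrist_force: [-1.8, 0.8, 0.5]
finger_gap: 0.0171
```

Run:
```python
from h import *
s=env.get_state();M=rot(s['orientation']);p=s['tcp_pos']
hub=np.array([.620,.0657])
r=p[:2]-hub; print(np.hypot(*r),np.degrees(np.arctan2(r[1],r[0])))
go(.5,.07,.158,85)
rad=np.hypot(*r)
for k in range(1,9):
    a=-np.radians(32.9*k/8); c,sn=np.cos(a),np.sin(a)
    q=hub+np.array([[c,-sn],[sn,c]])@r
    print((M.T@np.r_[q-p[:2],0]).round(4),round(-a,4))
```

```text
0.1134169845153032 176.32458284822525
t 2.98 tcp [0.5068 0.073  0.1601] ang 85.58 q6 0.063 zdir [ 0.001 -0.    -1.   ] gap 0.0171 F [-1.8  0.8  0.5] 
 xyz [-0.0035 -0.0066  0.0021] twist z 0.0102
[ 0.0081  0.0002 -0.    ] 0.0718
[ 0.0162  0.001  -0.    ] 0.1436
[ 0.0243  0.0023 -0.    ] 0.2153
[ 0.0322  0.0042 -0.    ] 0.2871
[ 0.0399  0.0067 -0.    ] 0.3589
[0.0475 0.0097 0.    ] 0.4307
[0.0548 0.0133 0.    ] 0.5024
[0.0618 0.0174 0.    ] 0.5742
```

servo_tool:
  targets:
    - {"xyz": [0.008,0.0,0],"twist": [0,0,0.072],"jaw": 0}
    - {"xyz": [0.016,0.001,0],"twist": [0,0,0.144],"jaw": 0}
    - {"xyz": [0.024,0.0025,0],"twist": [0,0,0.215],"jaw": 0}
    - {"xyz": [0.032,0.004,0],"twist": [0,0,0.287],"jaw": 0}
    - {"xyz": [0.04,0.0067,0],"twist": [0,0,0.359],"jaw": 0}
    - {"xyz": [0.0475,0.0097,0],"twist": [0,0,0.431],"jaw": 0}
    - {"xyz": [0.055,0.0133,0],"twist": [0,0,0.502],"jaw": 0}
    - {"xyz": [0.062,0.0174,0],"twist": [0,0,0.576],"jaw": 0}
    - {"xyz": [0.062,0.0174,0],"twist": [0,0,0.576],"jaw": 0}
    - {"xyz": [0.062,0.0174,0],"twist": [0,0,0.576],"jaw": 0}

```text
clock: 3.82
tcp_pos: [0.529, 0.1346, 0.1601]
orientation: [-0.001, 0.896, 0.444, 0.001]
wrist_force: [-1.6, 4.5, 3.1]
finger_gap: 0.0168
```

Run:
```python
from h import *
go(.5,.07,.158,85)
cam('wrist','w2'); s=env.get_state(); r=s['tcp_pos'][:2]-[.62,.0657]; print(np.hypot(*r),np.degrees(np.arctan2(r[1],r[0])))
```

```text
t 3.82 tcp [0.529  0.1346 0.1601] ang 52.77 q6 0.751 zdir [ 0.001  0.002 -1.   ] gap 0.0168 F [-1.6  4.5  3.1] 
 xyz [-0.069   0.016   0.0019] twist z -0.5626
0.11415341693560896 142.9930305898314
```

View pics/w2.png

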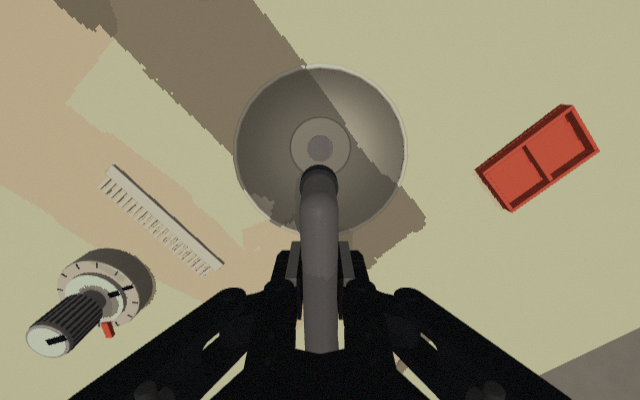

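The wrist view has the spout (x≈319), bowl (x≈320) and drain (x=320) in line. I release and rise.

servo_tool:
  targets:
    - {"xyz": [0,0,0],"twist": [0,0,0],"jaw": 0.3}
    - {"xyz": [0,0,0],"twist": [0,0,0],"jaw": 0.5}
    - {"xyz": [0,0,0],"twist": [0,0,0],"jaw": 0.6}
    - {"xyz": [0,0,0],"twist": [0,0,0],"jaw": 0.6}
    - {"xyz": [0,0,0],"twist": [0,0,0],"jaw": 0.6}
    - {"xyz": [0,0,-0.03],"twist": [0,0,0],"jaw": 0.6}
    - {"xyz": [0,0,-0.06],"twist": [0,0,0],"jaw": 0.6}
    - {"xyz": [0,0,-0.09],"twist": [0,0,0],"jaw": 0.7}
    - {"xyz": [0,0,-0.09],"twist": [0,0,0],"jaw": 0.8}

```text
clock: 4.62
tcp_pos: [0.5314, 0.1336, 0.2554]
orientation: [0.002, 0.897, 0.443, 0.004]
wrist_force: [0.0, 0.7, 0.6]
finger_gap: 0.0678
```

Run:
```python
from h import *
go(.48,-.143,.2,-52.7)
```

```text
t 4.62 tcp [0.5314 0.1336 0.2554] ang 52.59 q6 0.753 zdir [ 0.01   0.001 -1.   ] gap 0.0678 F [0.  0.7 0.6] 
 xyz [-0.2513  0.1268  0.0548] twist z 1.8377
```

servo_tool:
  targets:
    - {"xyz": [-0.252,0.127,0.0],"twist": [0,0,1.84],"jaw": 0.9}
    - {"xyz": [-0.252,0.127,0.0],"twist": [0,0,1.84],"jaw": 0.9}
    - {"xyz": [-0.252,0.127,0.0],"twist": [0,0,1.84],"jaw": 0.9}
    - {"xyz": [-0.252,0.127,0.0],"twist": [0,0,1.84],"jaw": 0.9}
    - {"xyz": [-0.252,0.127,0.0],"twist": [0,0,1.84],"jaw": 0.9}
    - {"xyz": [-0.252,0.127,0.0],"twist": [0,0,1.84],"jaw": 0.9}
    - {"xyz": [-0.252,0.127,0.0],"twist": [0,0,1.84],"jaw": 0.9}
    - {"xyz": [-0.252,0.127,0.0],"twist": [0,0,1.84],"jaw": 0.9}
    - {"xyz": [-0.252,0.127,0.055],"twist": [0,0,1.84],"jaw": 0.9}
    - {"xyz": [-0.252,0.127,0.055],"twist": [0,0,1.84],"jaw": 0.9}
    - {"xyz": [-0.252,0.127,0.055],"twist": [0,0,1.84],"jaw": 0.9}
    - {"xyz": [-0.252,0.127,0.055],"twist": [0,0,1.84],"jaw": 0.9}

```text
clock: 5.62
tcp_pos: [0.4752, -0.1438, 0.1926]
orientation: [-0.0, 0.957, -0.29, -0.001]
wrist_force: [0.1, -0.1, -0.0]
finger_gap: 0.0765
```

Run:
```python
from h import *
go(.48,-.143,.2,-52.7)
```

```text
t 5.62 tcp [ 0.4752 -0.1438  0.1926] ang -33.74 q6 1.704 zdir [-0.003  0.001 -1.   ] gap 0.0765 F [ 0.1 -0.1 -0. ] 
 xyz [ 0.0035 -0.0033 -0.0074] twist z 0.3308
```

servo_tool:
  targets:
    - {"xyz": [0,0,0],"twist": [0,0,0.33],"jaw": 0.9}
    - {"xyz": [0,0,0],"twist": [0,0,0.33],"jaw": 0.9}
    - {"xyz": [0,0,0],"twist": [0,0,0.33],"jaw": 0.9}
    - {"xyz": [0,0,0],"twist": [0,0,0.33],"jaw": 0.9}
    - {"xyz": [0,0,0],"twist": [0,0,0.33],"jaw": 0.9}
    - {"xyz": [0,0,0],"twist": [0,0,0.33],"jaw": 0.9}

```text
clock: 6.12
tcp_pos: [0.4764, -0.1439, 0.1942]
orientation: [0.0, 0.898, -0.439, 0.0]
wrist_force: [-0.1, 0.7, 1.8]
finger_gap: 0.0768
```

Run:
```python
from h import *
go(.48,-.143,.055,-52.7)
w=cam('wrist','w3');t=cam('top','t3')
def cloud(c):
    v,u=np.mgrid[0:400,0:640]; M=rot(c['attitude'])
    d=np.stack([(u-c['cx'])/c['fx'],(v-c['cy'])/c['fy'],np.ones(u.shape)],-1)@M.T
    return (np.array(c['eye'])+d*c['depth'][...,None]).reshape(-1,3)
X=cloud(w)
k=X[(np.hypot(X[:,0]-.48,X[:,1]+.143)<.03)&(X[:,2]>.093)&(X[:,2]<.099)];print('knob',len(k),k.mean(0),(k.max(0)+k.min(0))/2,np.ptp(k,0))
X=cloud(t)
h=X[(np.hypot(X[:,0]-.62,X[:,1]-.0665)<.03)&(X[:,2]>.191)&(X[:,2]<.2)].mean(0)
tt=X[(X[:,0]>.49)&(X[:,0]<.585)&(X[:,1]>.07)&(X[:,1]<.18)&(X[:,2]>.183)&(X[:,2]<.1915)]
d=tt.mean(0)-h;print('hub',h,'tube ang',np.degrees(np.arctan2(d[1],d[0])),len(tt),np.degrees(np.arctan(np.polyfit(tt[:,0],tt[:,1],1)[0])))
```

```text
t 6.12 tcp [ 0.4764 -0.1439  0.1942] ang -52.14 q6 2.026 zdir [ 0. -0. -1.] gap 0.0768 F [-0.1  0.7  1.8] 
 xyz [ 0.0015 -0.0034  0.1392] twist z 0.0098
knob 1450 [ 0.47962337 -0.14284836  0.09493459] [ 0.47907662 -0.14322661  0.09525458] [0.03929043 0.03886076 0.00442636]
hub [0.61985928 0.06712931 0.19579868] tube ang 143.97990936444617 338 -35.51890420953628
```

View pics/w3.png

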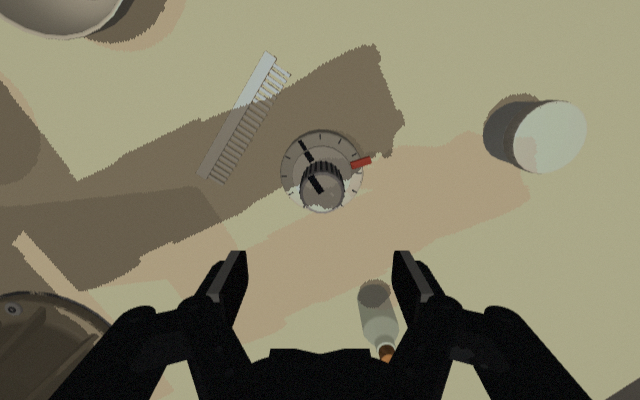

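The wrist view shows the knob top at (322,187) midway between the fingers, with pointer and mark clear and nothing nearby. The spout is at about 144.1°, against the 143.0° bowl direction (3 mm), so it is ready. I descend onto the knob and grip.

servo_tool:
  targets:
    - {"xyz": [0.001,-0.0033,0.03],"twist": [0,0,0],"jaw": 0.9}
    - {"xyz": [0.001,-0.0033,0.06],"twist": [0,0,0],"jaw": 0.9}
    - {"xyz": [0.001,-0.0033,0.09],"twist": [0,0,0],"jaw": 0.9}
    - {"xyz": [0.001,-0.0033,0.11],"twist": [0,0,0],"jaw": 0.9}
    - {"xyz": [0.001,-0.0033,0.13],"twist": [0,0,0],"jaw": 0.9}
    - {"xyz": [0.001,-0.0033,0.139],"twist": [0,0,0],"jaw": 0.9}
    - {"xyz": [0.001,-0.0033,0.139],"twist": [0,0,0],"jaw": 0.6}
    - {"xyz": [0.001,-0.0033,0.139],"twist": [0,0,0],"jaw": 0.4}
    - {"xyz": [0.001,-0.0033,0.139],"twist": [0,0,0],"jaw": 0.2}
    - {"xyz": [0.001,-0.0033,0.139],"twist": [0,0,0],"jaw": 0.2}
    - {"xyz": [0.001,-0.0033,0.139],"twist": [0,0,0],"jaw": 0.2}
    - {"xyz": [0.001,-0.0033,0.139],"twist": [0,0,0],"jaw": 0.2}
  squeeze: 70

```text
clock: 7.22
tcp_pos: [0.4808, -0.1431, 0.0569]
orientation: [0.0, 0.898, -0.44, 0.001]
wrist_force: [-0.2, -0.6, 7.1]
finger_gap: 0.0387
```

Run:
```python
from h import *
go(.4795,-.143,.056,-52.7); print(env.get_state()['ft_torque'])
```

```text
t 7.22 tcp [ 0.4808 -0.1431  0.0569] ang -52.24 q6 2.033 zdir [ 0.003 -0.001 -1.   ] gap 0.0387 F [-0.2 -0.6  7.1] 
 xyz [-0.0009  0.0009  0.0009] twist z 0.008
[0.18727111 0.31811457 0.00424237]
```

servo_tool:
  targets:
    - {"xyz": [0,0,0],"twist": [0,0,-0.1],"jaw": 0.2}
    - {"xyz": [0,0,0],"twist": [0,0,-0.2],"jaw": 0.2}
    - {"xyz": [0,0,0],"twist": [0,0,-0.3],"jaw": 0.2}
    - {"xyz": [0,0,0],"twist": [0,0,-0.4],"jaw": 0.2}
    - {"xyz": [0,0,0],"twist": [0,0,-0.5],"jaw": 0.2}
    - {"xyz": [0,0,0],"twist": [0,0,-0.6],"jaw": 0.2}
    - {"xyz": [0,0,0],"twist": [0,0,-0.7],"jaw": 0.2}
    - {"xyz": [0,0,0],"twist": [0,0,-0.8],"jaw": 0.2}
    - {"xyz": [0,0,0],"twist": [0,0,-0.9],"jaw": 0.2}
    - {"xyz": [0,0,0],"twist": [0,0,-1.0],"jaw": 0.2}
    - {"xyz": [0,0,0],"twist": [0,0,-1.1],"jaw": 0.2}
    - {"xyz": [0,0,0],"twist": [0,0,-1.2],"jaw": 0.2}

```text
clock: 8.22
tcp_pos: [0.4801, -0.1429, 0.0568]
orientation: [0.001, 0.989, 0.146, 0.001]
wrist_force: [-2.7, 0.6, 8.3]
finger_gap: 0.0383
```

Run:
```python
from h import *
go(.4795,-.143,.056,16); print(env.get_state()['ft_torque'])
c=cam('wrist','w4')
```

```text
t 8.22 tcp [ 0.4801 -0.1429  0.0568] ang 16.76 q6 0.829 zdir [ 0.002 -0.001 -1.   ] gap 0.0383 F [-2.7  0.6  8.3] 
 xyz [-0.0006 -0.0001  0.0008] twist z 0.0132
[ 0.18224061  0.55107767 -0.2930927 ]
```

View pics/w4.png

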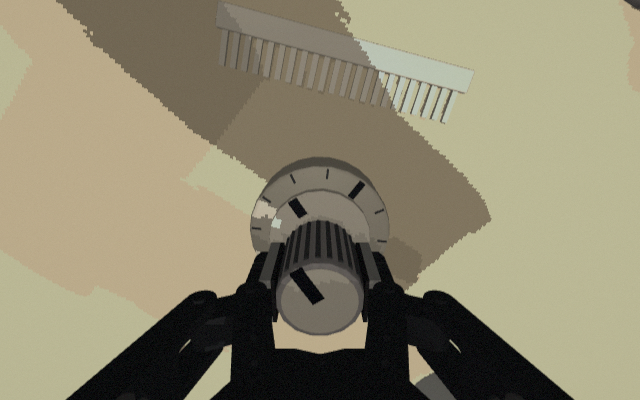

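The pointer keeps its place in the gripper view (skirt line at (297,207)) while the long tick has moved to (357,189): no slip. I continue turning.

servo_tool:
  targets:
    - {"xyz": [0,0,0],"twist": [0,0,-0.1],"jaw": 0.2}
    - {"xyz": [0,0,0],"twist": [0,0,-0.2],"jaw": 0.2}
    - {"xyz": [0,0,0],"twist": [0,0,-0.3],"jaw": 0.2}
    - {"xyz": [0,0,0],"twist": [0,0,-0.4],"jaw": 0.2}
    - {"xyz": [0,0,0],"twist": [0,0,-0.5],"jaw": 0.2}
    - {"xyz": [0,0,0],"twist": [0,0,-0.6],"jaw": 0.2}
    - {"xyz": [0,0,0],"twist": [0,0,-0.7],"jaw": 0.2}
    - {"xyz": [0,0,0],"twist": [0,0,-0.8],"jaw": 0.2}
    - {"xyz": [0,0,0],"twist": [0,0,-0.9],"jaw": 0.2}
    - {"xyz": [0,0,0],"twist": [0,0,-1.0],"jaw": 0.2}
    - {"xyz": [0,0,0],"twist": [0,0,-1.1],"jaw": 0.2}
    - {"xyz": [0,0,0],"twist": [0,0,-1.2],"jaw": 0.2}

```text
clock: 9.27
tcp_pos: [0.4797, -0.1433, 0.0568]
orientation: [0.001, 0.734, 0.679, -0.0]
wrist_force: [-3.8, -1.9, 8.1]
finger_gap: 0.0386
```

servo_tool:
  targets:
    - {"xyz": [0,0,0],"twist": [0,0,-0.1],"jaw": 0.2}
    - {"xyz": [0,0,0],"twist": [0,0,-0.2],"jaw": 0.2}
    - {"xyz": [0,0,0],"twist": [0,0,-0.3],"jaw": 0.2}
    - {"xyz": [0,0,0],"twist": [0,0,-0.4],"jaw": 0.2}
    - {"xyz": [0,0,0],"twist": [0,0,-0.5],"jaw": 0.2}
    - {"xyz": [0,0,0],"twist": [0,0,-0.6],"jaw": 0.2}
    - {"xyz": [0,0,0],"twist": [0,0,-0.7],"jaw": 0.2}
    - {"xyz": [0,0,0],"twist": [0,0,-0.8],"jaw": 0.2}
    - {"xyz": [0,0,0],"twist": [0,0,-0.9],"jaw": 0.2}
    - {"xyz": [0,0,0],"twist": [0,0,-1.0],"jaw": 0.2}
    - {"xyz": [0,0,0],"twist": [0,0,-1.1],"jaw": 0.2}
    - {"xyz": [0,0,0],"twist": [0,0,-1.2],"jaw": 0.2}

```text
clock: 10.27
tcp_pos: [0.4799, -0.1439, 0.0568]
orientation: [0.001, 0.223, 0.975, -0.001]
wrist_force: [-3.9, -2.9, 7.7]
finger_gap: 0.0386
```

servo_tool:
  targets:
    - {"xyz": [0,0,0],"twist": [0,0,-0.1],"jaw": 0.2}
    - {"xyz": [0,0,0],"twist": [0,0,-0.2],"jaw": 0.2}
    - {"xyz": [0,0,0],"twist": [0,0,-0.3],"jaw": 0.2}
    - {"xyz": [0,0,0],"twist": [0,0,-0.4],"jaw": 0.2}
    - {"xyz": [0,0,0],"twist": [0,0,-0.5],"jaw": 0.2}
    - {"xyz": [0,0,0],"twist": [0,0,-0.6],"jaw": 0.2}
    - {"xyz": [0,0,0],"twist": [0,0,-0.7],"jaw": 0.2}
    - {"xyz": [0,0,0],"twist": [0,0,-0.75],"jaw": 0.2}
    - {"xyz": [0,0,0],"twist": [0,0,-0.75],"jaw": 0.2}
    - {"xyz": [0,0,0],"twist": [0,0,-0.75],"jaw": 0.2}

```text
clock: 11.1
tcp_pos: [0.4804, -0.144, 0.0568]
orientation: [0.001, -0.148, 0.989, -0.002]
wrist_force: [-1.5, -2.7, 6.3]
finger_gap: 0.039
```

Run:
```python
from h import *
go(.4795,-.143,.056,201); print(env.get_state()['ft_torque'])
c=cam('wrist','w5'); np.savez('w5.npz',**c)
im=c['color'][140:380,190:450,::-1];cv2.imwrite('pics/w5c.png',cv2.resize(im,None,fx=2.5,fy=2.5,interpolation=cv2.INTER_CUBIC))
```

```text
t 11.1 tcp [ 0.4804 -0.144   0.0568] ang -163.02 q6 -2.317 zdir [ 0.002 -0.003 -1.   ] gap 0.039 F [-1.5 -2.7  6.3] 
 xyz [0.0005 0.0012 0.0008] twist z -0.0701
[-0.52025323  0.67346154  0.18385346]
```

View pics/w5c.png

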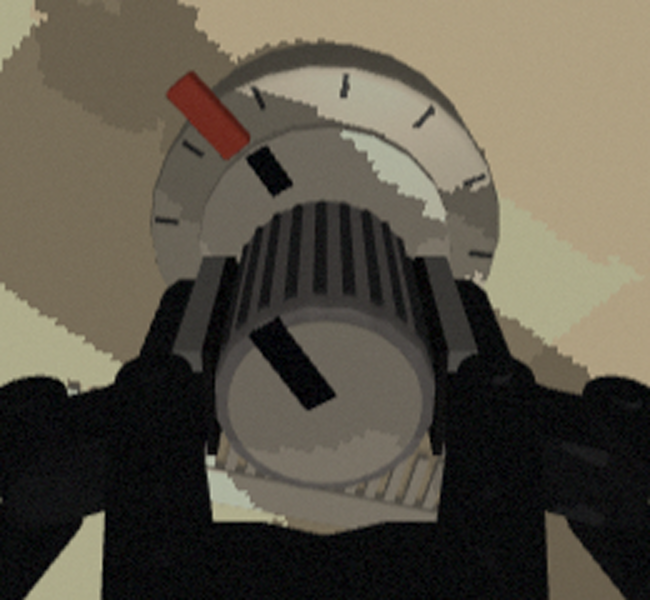

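The pointer's outer end (crop 260,154) is slightly short of the mark tip (crop 238,149). Working out the rest.

Run:
```python
from h import *
c=dict(np.load('w5.npz'))
hsv=cv2.cvtColor(c['color'],cv2.COLOR_RGB2HSV)
m=np.zeros((400,640),bool);m[165:210,250:295]=((hsv[...,0]<10)&(hsv[...,1]>120))[165:210,250:295]
v,u=np.where(m);mk=np.array([plane(c,a,b,.036)[:2] for a,b in zip(u,v)])
g=c['color'].max(2);m=np.zeros((400,640),bool);m[196:219,285:310]=(g<45)[196:219,285:310]
v,u=np.where(m);pt=np.array([plane(c,a,b,.036)[:2] for a,b in zip(u,v)])
# knob top axis by plane from dial tangent: fitted top-disc centre
for ax in([.4795,-.143],[.4804,-.144]):
    for p in(mk,pt):
        d=p-ax;r=np.hypot(*d.T);print(ax,len(p),np.degrees(np.arctan2(*d.mean(0)[::-1])).round(2),r.min().round(4),r.max().round(4))
for p in(mk,pt):
    w=np.linalg.svd(p-p.mean(0))[2][0];w*=np.sign(w@(p.mean(0)-[.48,-.1435]));print('dir',np.degrees(np.arctan2(w[1],w[0])).round(2),p.mean(0))
```

```text
[0.4795, -0.143] 535 -36.2 0.0332 0.0551
[0.4795, -0.143] 186 -42.56 0.0189 0.0308
[0.4804, -0.144] 535 -35.84 0.0318 0.0538
[0.4804, -0.144] 186 -42.25 0.0176 0.0294
dir -34.17 [ 0.51523719 -0.16916018]
dir -40.4 [ 0.49783232 -0.15983221]
```

servo_tool:
  targets:
    - {"xyz": [0,0,0],"twist": [0,0,-0.05],"jaw": 0.2}
    - {"xyz": [0,0,0],"twist": [0,0,-0.11],"jaw": 0.2}
    - {"xyz": [0,0,0],"twist": [0,0,-0.11],"jaw": 0.2}
    - {"xyz": [0,0,0],"twist": [0,0,-0.11],"jaw": 0.2}
    - {"xyz": [0,0,0],"twist": [0,0,-0.11],"jaw": 0.2}

```text
clock: 11.57
tcp_pos: [0.4805, -0.144, 0.0568]
orientation: [0.001, -0.202, 0.979, -0.002]
wrist_force: [-1.2, -1.5, 6.2]
finger_gap: 0.0387
```

```bash
cat > ang.py <<'E'
from h import *
def check(c,mb,pb):
    hsv=cv2.cvtColor(c['color'],cv2.COLOR_RGB2HSV);out=[]
    for full,(x0,y0,x1,y1) in(((hsv[...,0]<10)&(hsv[...,1]>120),mb),(c['color'].max(2)<45,pb)):
        m=np.zeros((400,640),bool);m[y0:y1,x0:x1]=full[y0:y1,x0:x1];v,u=np.where(m)
        p=np.array([plane(c,a,b,.036)[:2] for a,b in zip(u,v)]);d=p.mean(0)-[.48,-.1435]
        w=np.linalg.svd(p-p.mean(0))[2][0];w*=np.sign(w@d)
        print(len(p),'pos',np.degrees(np.arctan2(d[1],d[0])).round(2),'line',np.degrees(np.arctan2(w[1],w[0])).round(2),p.mean(0).round(4))
E
python3 - <<'E'
from ang import *
c=cam('wrist','w6');check(c,(250,165,310,215),(285,196,310,219))
im=c['color'][140:380,190:450,::-1];cv2.imwrite('pics/w6c.png',cv2.resize(im,None,fx=2.5,fy=2.5,interpolation=cv2.INTER_CUBIC))
go(.48,-.143,.056,-156.7)
E
```

```text
533 pos -35.78 line -33.64 [ 0.5154 -0.169 ]
186 pos -36.01 line -34.49 [ 0.4995 -0.1576]
t 11.62 tcp [ 0.4805 -0.144   0.0569] ang -156.72 q6 -2.427 zdir [ 0.002 -0.003 -1.   ] gap 0.0387 F [-2.  -2.2  5.9] 
 xyz [0.0001 0.0011 0.0009] twist z -0.0003
```

View pics/w6c.png

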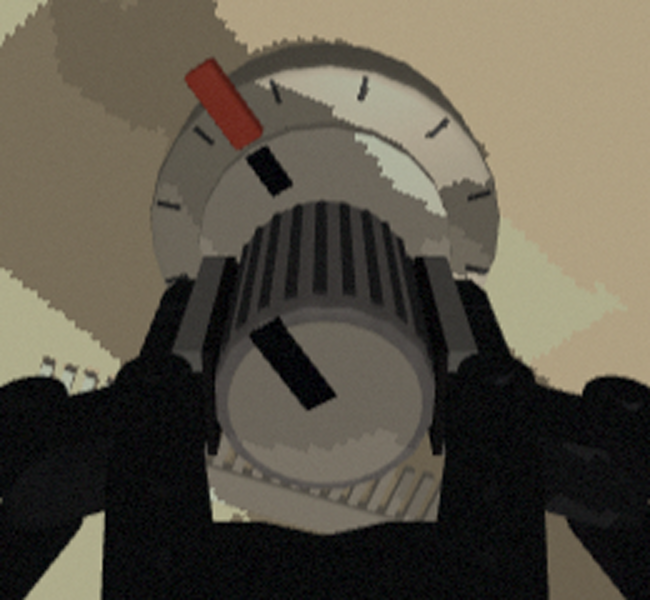

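Pointer and mark now agree within a degree or so. The bar's side face biases the mask slightly, so I nudge 0.02 rad more, then release and rise.

servo_tool:
  targets:
    - {"xyz": [0,0,0],"twist": [0,0,-0.02],"jaw": 0.2}
    - {"xyz": [0,0,0],"twist": [0,0,-0.02],"jaw": 0.2}
    - {"xyz": [0,0,0],"twist": [0,0,-0.02],"jaw": 0.2}
    - {"xyz": [0,0,0],"twist": [0,0,-0.02],"jaw": 0.6}
    - {"xyz": [0,0,0],"twist": [0,0,-0.02],"jaw": 0.8}
    - {"xyz": [0,0,0],"twist": [0,0,-0.02],"jaw": 0.9}
    - {"xyz": [0,0,0],"twist": [0,0,-0.02],"jaw": 0.9}
    - {"xyz": [0,0,0],"twist": [0,0,-0.02],"jaw": 0.9}
    - {"xyz": [0,0,-0.03],"twist": [0,0,-0.02],"jaw": 0.9}
    - {"xyz": [0,0,-0.06],"twist": [0,0,-0.02],"jaw": 0.9}
    - {"xyz": [0,0,-0.09],"twist": [0,0,-0.02],"jaw": 0.9}
    - {"xyz": [0,0,-0.12],"twist": [0,0,-0.02],"jaw": 0.9}

```text
clock: 12.62
tcp_pos: [0.4793, -0.1423, 0.1764]
orientation: [-0.0, -0.212, 0.977, 0.0]
wrist_force: [1.0, 0.4, 0.1]
finger_gap: 0.0769
```

servo_tool:
  targets:
    - {"xyz": [0,-0.03,0],"twist": [0,0,0],"jaw": 0.9}
    - {"xyz": [0,-0.06,0],"twist": [0,0,0],"jaw": 0.9}
    - {"xyz": [0,-0.07,0],"twist": [0,0,0],"jaw": 0.9}
    - {"xyz": [0,-0.07,0],"twist": [0,0,0],"jaw": 0.9}
    - {"xyz": [0,-0.07,0],"twist": [0,0,0],"jaw": 0.9}
    - {"xyz": [0,-0.07,0],"twist": [0,0,0],"jaw": 0.9}

```text
clock: 13.12
tcp_pos: [0.5077, -0.2052, 0.1746]
orientation: [-0.001, -0.212, 0.977, 0.001]
wrist_force: [-0.0, 0.8, 0.2]
finger_gap: 0.0768
```

Run:
```python
from h import *
go(.48,-.143,.2,-156)
c=cam('wrist','w7'); np.savez('w7.npz',**c)
M=rot(c['attitude']); q=M.T@(np.array([.48,-.1435,.036])-c['eye']); u=int(c['cx']+c['fx']*q[0]/q[2]); v=int(c['cy']+c['fy']*q[1]/q[2]); print(u,v,c['eye'])
x0=max(0,u-75);y0=max(0,v-75);print(x0,y0)
cv2.imwrite('pics/w7c.png',cv2.resize(c['color'][y0:y0+150,x0:x0+150,::-1],None,fx=4,fy=4,interpolation=cv2.INTER_CUBIC))
```

```text
t 13.12 tcp [ 0.5077 -0.2052  0.1746] ang -155.56 q6 -2.528 zdir [-0.002  0.001 -1.   ] gap 0.0768 F [-0.   0.8  0.2] 
 xyz [-0.0005  0.0682 -0.0252] twist z 0.0078
317 242 [ 0.54182378 -0.28291002  0.31678808]
242 167
```

View pics/w7c.png

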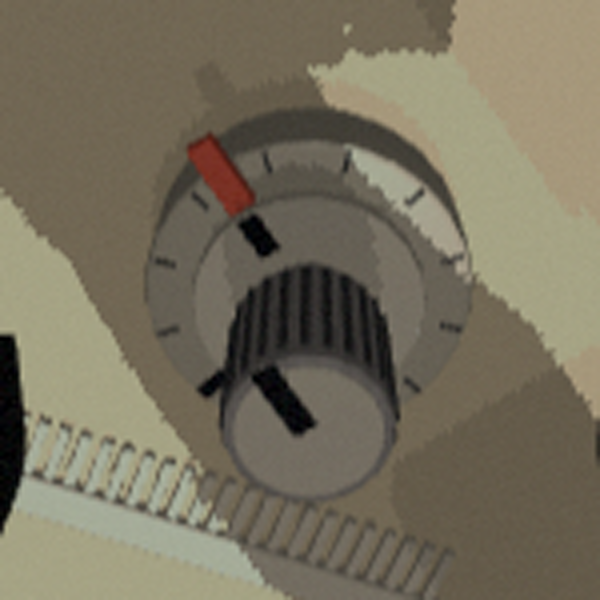

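The pointer's end (crop 250,221) meets the mark's tip (crop 240,210), nearly collinear. Numeric check, including the spout and bystanders.

Run:
```python
from ang import *
c=dict(np.load('w7.npz'))
check(c,(242+40,167+28,242+66,167+56),(242+57,167+51,242+71,167+65))
for n,x,y in(('markout',201,143),('marktip',240,209),('ptr out',250,221),('ptr in',268,250)):
    p=plane(c,242+x/4,167+y/4,.036)[:2]-[.48,-.1435];print(n,p.round(4),np.hypot(*p).round(4),np.degrees(np.arctan2(p[1],p[0])).round(1))
t0=dict(np.load('top0.npz'));t=cam('top','t8');d=cv2.absdiff(t0['color'],t['color']).max(2)
for n,(u,v) in dict(drum=(428,174),bottle=(441,278),comb=(333,245),tray=(197,176)).items(): 
    w=26; print(n,(d[v-w:v+w,u-w:u+w]>50).sum(), [np.median(x['depth'][v-2:v+3,u-2:u+3]) for x in (t0,t)])
cv2.imwrite('pics/t8c.png',cv2.resize(t['color'][130:320,160:480,::-1],None,fx=2.5,fy=2.5,interpolation=cv2.INTER_CUBIC))
```

```text
171 pos -36.04 line -34.34 [ 0.5154 -0.1693]
59 pos -35.03 line -33.41 [ 0.4995 -0.1572]
markout [ 0.0431 -0.0316] 0.0534 -36.3
marktip [ 0.0265 -0.0186] 0.0324 -35.1
ptr out [ 0.0227 -0.0165] 0.0281 -36.1
ptr in [ 0.0149 -0.0107] 0.0183 -35.7
drum 780 [np.float32(1.0965841), np.float32(1.0969474)]
bottle 36 [np.float32(1.0387857), np.float32(0.43887648)]
comb 0 [np.float32(1.1312104), np.float32(1.1304834)]
tray 0 [np.float32(1.1456095), np.float32(1.1462259)]
```

View pics/t8c.png

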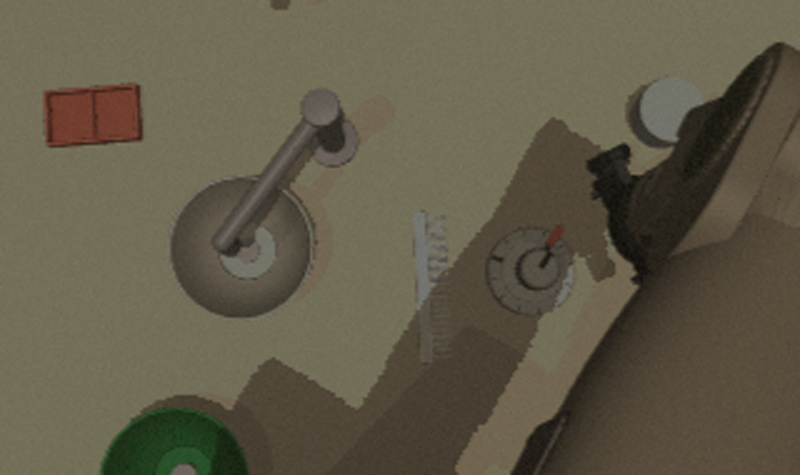

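```bash
python3 -c "
from h import *
print(env.get_state()['wrist_force'].round(1)); print(env.hand_in())"
```

```text
[0.  0.2 1.3]
the job is handed in; nothing more can be done
None
```

I swung the chrome spout about 32° clockwise until its outlet was over the white bowl and let go. Then I turned the valve knob about 4.45 rad anticlockwise, in one grip, to the coral mark. I handed the job in at about 13 s, with the gripper clear and touching nothing.

- **Spout:** it measured about 144° against 143° for the bowl's middle, so the outlet is about 3 mm off centre. The wrist view during the grip had shown it exactly in line, so the two readings differ by about 1°.
- **Valve:** after release, the pointer and the mark agree to within about 1°, which is about half a millimetre at the tip.
- **Bystanders:** the comb and tray did not change in the top view. The drum's lid is at the same depth, though the arm partly covered it in the last picture. The bottle was hidden by the arm in that picture, so I couldn't check it directly, but I never moved the gripper low near it.

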